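Set the sample carousel back one notch

TASK

The tin carousel has been indexed one notch too far. Push the pawl's upright lever with a fingertip to lift the ratchet pawl clear of the teeth, push the wheel one notch backward (clockwise seen from above) and no further, so that the nearest tin is at the pointer, then push the lever back so that the pawl drops fully into its notch. Do not touch the tins, and leave the brush, tape and eraser where they lie.

Things in the scene. Friction and masses are not known exactly. Their poses are not given: they have to be found in the camera images.
- carousel: Bench carousel: round grey base plate, 296 mm across, 10 mm thick, screwed down, under a steel wheel. Origin on the bench at the wheel's axis; z up. Its -x side carries the pointer and faces the robot (yaw within 0.4 rad); the pawl is on its -y side. Directions and offsets in the other entries are in this frame.
- wheel (a joint): Turn of the wheel, rad; grows as it goes BACKWARD = clockwise seen from above; 0 (within 0.03) at the start. One notch back reads 0.524. Stiff bearing: stays where it is left, turns with about 1.5 N at a peg. While the pawl is down it cannot go back.
- wheel_top (a point): Centre of the wheel's upper face, 42 mm above the bench. The wheel is 280 mm across, its axis upright. Round the rim (radius 128 to 140 mm) stand 12 aluminium ratchet teeth 10 mm high, tops 48 mm above the bench, with 12 notches between them, one every 30 degrees.
- pawl (a joint): Lift of the ratchet pawl, rad: 0 = down, nose in a notch (start); grows as the nose rises; stop at 0.7. Teeth pass freely under it above 0.12. Resting on a tooth it reads about 0.09; it goes down to 0 only with the wheel within 0.05 rad of a notch. Stiff pivot: stays where it is left, moves with about 2 N at the lever.
- pawl_pivot (a point): Pivot of the pawl, 56 mm above the bench, at (-90, -134) mm from the carousel's axis; its axis is along y, between two steel cheeks 11.5 mm either side, 5 mm thick and up to 68 mm above the bench. From it a bar 12 mm wide runs 90 mm towards +x to the nose; the bar's top is 62 mm above the bench when down.
- lever_tip (a point): Top of the pawl's upright lever, 65 mm from the pivot, 117 mm above the bench; moves with the pawl. Its upper 30 mm is a flat tab 24 mm wide (y), 6 mm thick. Pawl down: it leans 0.35 rad towards +x (the nose). Pushing the tab 30 to 40 mm towards -x lifts the nose and the lever then leans the other way; pushing it back to +x lowers it.
- pawl_nose (a point): Underside of the pawl's nose, 8 mm long and 12 mm wide; 40 mm above the bench when down, 134 mm from the wheel's axis.
- pointer (a point): Tip of the fixed steel pointer on the carousel's -x side, 139 mm from the axis, 53 mm above the bench, on a post 16 mm wide and 51 mm tall, 160 mm from the axis. At the start the nearest tin stands one notch past it.
- peg_0 (a point): Top centre of one of six equal upright dark steel push pegs near the wheel's rim, 115 mm from the axis, 60 degrees apart, 16 mm in diameter, 45 mm tall, top 87 mm above the bench; turns with the wheel. At wheel = 0 it lies 30 degrees counterclockwise from the carousel's +x.
- peg_1 (a point): Top centre of another push peg, same sizes as peg_0. At wheel = 0 it lies 90 degrees counterclockwise from the carousel's +x.
- peg_2 (a point): Top centre of another push peg, same sizes as peg_0. At wheel = 0 it lies 150 degrees counterclockwise from the carousel's +x.
- peg_3 (a point): Top centre of another push peg, same sizes as peg_0. At wheel = 0 it lies 210 degrees counterclockwise from the carousel's +x.
- peg_4 (a point): Top centre of another push peg, same sizes as peg_0. At wheel = 0 it lies 270 degrees counterclockwise from the carousel's +x.
- peg_5 (a point): Top centre of another push peg, same sizes as peg_0. At wheel = 0 it lies 330 degrees counterclockwise from the carousel's +x.
- tin_0: Round aluminium sample tin with lid, 67 mm across, 44 mm tall, standing loose on the wheel on a rubber seat between four small pins. Origin at the centre of its underside. Not to be touched.
- seat_0 (a point): Centre of the seat of tin_0 on the wheel's upper face, 45 mm from the axis, 42 mm above the bench; turns with the wheel.
- tin_1: Round aluminium sample tin with lid, 67 mm across, 44 mm tall, standing loose on the wheel on a rubber seat between four small pins. Origin at the centre of its underside. Not to be touched.
- seat_1 (a point): Centre of the seat of tin_1 on the wheel's upper face, 45 mm from the axis, 42 mm above the bench; turns with the wheel.
- tin_2: Round aluminium sample tin with lid, 67 mm across, 44 mm tall, standing loose on the wheel on a rubber seat between four small pins. Origin at the centre of its underside. Not to be touched.
- seat_2 (a point): Centre of the seat of tin_2 on the wheel's upper face, 45 mm from the axis, 42 mm above the bench; turns with the wheel.
- brush: Flat brush with wooden handle, 38 x 206 x 13 mm, lying on the bench left of the carousel; origin under its centre. Bystander.
- tape: Roll of tape, 103 mm across, 25 mm tall, lying right of the carousel; origin under its centre. Bystander.
- eraser: Eraser, 23 x 52 x 14 mm, right of the carousel near the pawl; origin under its centre. Bystander.

How it is judged:
By the outcome, as a careful person would: the job done as asked, in the order asked, and still so for the second after the job is handed in, with the robot touching nothing.
It also fails if it takes over 64 s, if anything falls off the work surface, if the arm or the gripper's body presses on something with over 40 N, if the wrist force passes 120 N, or if a joint passes its speed limit or range.

ROBOT

A 6-joint arm with a two-finger parallel gripper is mounted at the origin on a cart in front of the work surface, level with it; the furniture and walls round the work are solid. World frame = base frame: x ahead of the robot, y to its left, z up, the work surface at z = 0. Lengths are in m, angles in rad, forces in N, time in s.
With the tool pointing down it reaches from about 0.4 to 0.825 m from the base axis. Payload 7 kg.
Tool frame: the origin (TCP) lies at the very end of the fingers, on their centre line; the grasp point (between the pads) lies 19 mm behind it (tcp_to_grasp is the distance from the TCP to the grasp point, in m); x points along the fingers, z is the direction in which the jaws open and shut, and the axes are right-handed (so a half turn about x gives the same grasp; the last joint's range is limited). The gripper opens to 88 mm and grips with 3 to 60 N. Pads are 19 mm wide; open, the fingers measure 130 mm over their backs; the gripper's body (78 mm by 193 mm) begins 47 mm behind the grasp point.
Start: joints at [-1.048, 0.359, 0.012, 0, -1.224, -0.288], TCP at [0.157, -0.656, 0.227] pointing down, gripper open.
Joint ranges: [-3.07, 3.07], [-1.43, 2.12], [-1.02, 1.25], [-3.03, 1.67], [-3.05, -0], [-3.03, 3.03]. Speed limits (rad/s): [2.39, 2.39, 3.01, 3.14, 3.14, 3.14].

INTERFACE

Orientations are given as [roll, pitch, yaw] about the fixed x, y, z axes, in that order (R = Rz(yaw) Ry(pitch) Rx(roll)).
In Python, from station import get_state, grab_frame, job_done, tcp_to_grasp gives the robot as it stands. The module is installed in compiled form; this text tells all that it offers.
- The arm moves only by the shell command python3 -m crank 'ROWS' [FORCE]. ROWS is JSON, a list of rows, each a list of 7 numbers: the shift along the tool's x, y, z in m, then the turn, a rotation vector about the tool's x, y, z in rad, then the opening, from 0 (shut) to 1 (fully open). In form: [[x, y, z, wx, wy, wz, fingers], ...]. A call has 1 to 10 rows; each row is the pose to reach, as a shift and turn from the pose commanded when the call began, along the tool's axes at that moment; what a row does not reach only later rows make up. A row lasts 1/8 s, in which the tool goes at most 62.5 mm and 10.7 degrees, less where a joint would pass 70% of its speed; a pose out of reach is approached as far as the arm can. A call with a gripper value outside its range is refused whole. The fingers move at their own pace and stop on an object; FORCE is the grip in N (left out, the last holds). Time passes only in rows, so rows that repeat a pose let the fingers close. It gives the time, the measured TCP pose, the force and the opening at its end, in the units of the state.
- get_state(): the state, without advancing time (a new reading comes with each control period).
- grab_frame(name): name is "scene" or "top" or "wrist"; returns a dict with "pixels" (384x512x3 uint8, red, green, blue), "vfov" (degrees; the focal length in pixels is half the picture's height over the tangent of half this angle, whatever the lens; pixels are square), "cx", "cy" (the principal point, pixels), "extrinsics" (4x4, takes a point from world to camera coordinates). Camera axes: x right, y up, looking along -z (the intrinsics and any distortion apply to the point x, -y, -z); pixel columns grow to the right and rows downward; lengths in m; the calibration is good to about 2 mm. A picture is of the moment at which its call begins. There is no depth.
- job_done(): hands the job in, once; it reports no verdict.
The state is a dict: "t": time; "q": joint angles; "qd": joint speeds; "joint_efforts": joint torques, N m; "eef_pos": TCP position; "ee_rot": TCP orientation; "force": force on the tool from outside, world axes, zero at the start; "moment": the same for the moment, N m; "width": finger opening in m.
Only numpy, scipy, OpenCV 4.12 (cv2) and the standard library are available. Lean on these libraries where they do the work, as an engineer would, in place of code of your own. Each camera call takes 0.05 s, during which the arm holds its last target.

## Working session

There is one attempt and no reset: what is moved stays moved. The work goes in short steps, Python scripts to look and compute and a shell command to move; the robot and the scene stay as the last step left them, time stands still between calls to the robot, and variables do not carry over. Pictures are saved under pics/ and viewed, and the job is handed in when it is done.

```bash
mkdir -p pics; python3 - <<'E'
from station import *
import cv2,numpy as np
s=get_state();print({k:np.round(v,3).tolist() for k,v in s.items()},tcp_to_grasp)
for n in("scene","top"):
    f=grab_frame(n);cv2.imwrite(f"pics/{n}0.png",f["pixels"][:,:,::-1]);print(n,f["vfov"],f["cx"],f["cy"],[k for k in f]);print(np.round(f["extrinsics"],4).tolist())
E
```

```text
{'t': 0.0, 'q': [-1.048, 0.359, 0.011, -0.0, -1.224, -0.288], 'qd': [-0.001, 0.0, -0.0, -0.001, 0.001, 0.001], 'joint_efforts': [0.0, -58.272, 29.305, 6.997, 0.007, -0.0], 'eef_pos': [0.157, -0.656, 0.226], 'ee_rot': [0.082, 1.569, 1.888], 'force': [0.116, 0.645, 0.709], 'moment': [-0.049, 0.007, 0.033], 'width': 0.088} 0.0188
scene 42.03056036693379 260.3779770390006 182.95063878943847 ['pixels', 'vfov', 'cx', 'cy', 'extrinsics']
[[-0.5563, -0.8309, 0.007, 0.361], [0.5758, -0.3795, 0.7242, -0.4019], [-0.5991, 0.4069, 0.6896, -0.9679], [0.0, 0.0, 0.0, 1.0]]
top 50.495059183273774 251.33827201905248 196.13612945742224 ['pixels', 'vfov', 'cx', 'cy', 'extrinsics']
[[-0.0039, -1.0, -0.001, 0.0129], [0.9915, -0.004, 0.1303, -0.6017], [-0.1303, -0.0005, 0.9915, -1.1927], [0.0, 0.0, 0.0, 1.0]]
```

View pics/scene0.png

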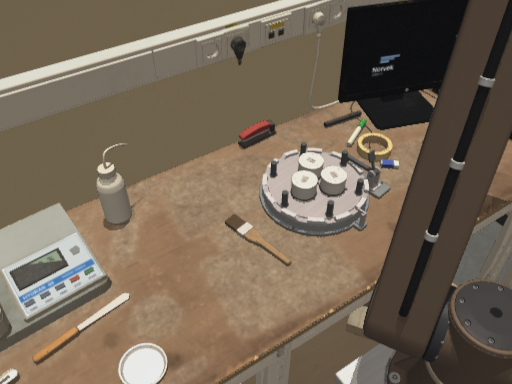

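View pics/top0.png

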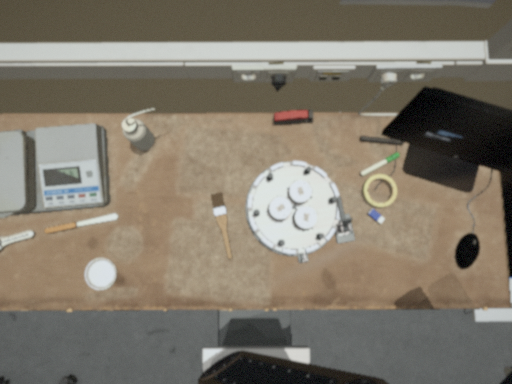

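The top view shows the wheel at about (294,208), with the pointer at (303,257) and the pawl and lever at (343,225). In the scene view the wheel is at about (315,190). Next I'll find the pegs.

```bash
cat > h.py <<'E'
from station import *
import cv2,numpy as np
def foc(f): return 192/np.tan(np.radians(f["vfov"]/2))
def ray(f,u,v):
    E=np.array(f["extrinsics"]);R=E[:3,:3];t=E[:3,3]
    d=np.array([(u-f["cx"])/foc(f),-(v-f["cy"])/foc(f),-1.]);return -R.T@t,R.T@d
def onz(f,u,v,z):
    o,d=ray(f,u,v);return o+d*(z-o[2])/d[2]
def proj(f,p):
    E=np.array(f["extrinsics"]);c=E[:3,:3]@np.asarray(p)+E[:3,3]
    return f["cx"]+foc(f)*c[0]/-c[2], f["cy"]+foc(f)*c[1]/c[2]
E
python3 - <<'E'
from h import *
f=grab_frame("top");im=f["pixels"][:,:,::-1].copy()
cv2.imwrite("pics/t1.png",cv2.resize(im[145:275,235:400],None,fx=4.5,fy=4.5,interpolation=cv2.INTER_CUBIC))
f2=grab_frame("scene");im2=f2["pixels"][:,:,::-1].copy()
cv2.imwrite("pics/s1.png",cv2.resize(im2[125:245,245:415],None,fx=4.5,fy=4.5,interpolation=cv2.INTER_CUBIC))
for F,I in((f,im),(f2,im2)):
    g=I.max(2); m=(g<75).astype(np.uint8)
    n,l,st,c=cv2.connectedComponentsWithStats(m)
    for i in range(1,n):
        if 4<st[i,4]<150 and (240<c[i][0]<400 and 120<c[i][1]<270): print(st[i].tolist(),c[i].round(1),onz(F,*c[i],.087 if F is f else .065).round(3))
f3=grab_frame("wrist");cv2.imwrite("pics/w0.png",f3["pixels"][:,:,::-1]);print(f3["vfov"],np.round(f3["extrinsics"],3).tolist())
E
```

```text
[274, 118, 38, 6, 123] [293.6 121. ] [ 0.821 -0.116  0.087]
[361, 139, 5, 2, 7] [362.6 139.7] [ 0.763 -0.32   0.087]
[305, 171, 3, 2, 5] [306.2 171.6] [ 0.667 -0.151  0.087]
[344, 222, 3, 5, 12] [344.9 223.6] [ 0.515 -0.259  0.087]
[300, 144, 6, 11, 40] [302.6 148.8] [ 0.676 -0.16   0.065]
[271, 163, 5, 14, 65] [272.9 169.8] [ 0.65  -0.041  0.065]
[384, 166, 10, 2, 13] [389.1 166.8] [ 0.489 -0.308  0.065]
[376, 172, 3, 4, 9] [376.9 173.4] [ 0.487 -0.262  0.065]
[369, 174, 3, 4, 10] [370.1 175.5] [ 0.491 -0.241  0.065]
[355, 181, 8, 14, 74] [358.8 188. ] [ 0.472 -0.185  0.065]
[319, 185, 21, 12, 30] [327.4 192.6] [ 0.503 -0.107  0.065]
[291, 191, 7, 8, 13] [293.  195.4] [ 0.543 -0.028  0.065]
[369, 192, 10, 7, 15] [372.9 194.6] [ 0.434 -0.198  0.065]
[281, 194, 7, 13, 72] [284.2 200.1] [0.542 0.    0.065]
[303, 194, 13, 7, 15] [309.7 198.2] [ 0.512 -0.057  0.065]
[326, 203, 7, 14, 74] [329.2 210. ] [ 0.454 -0.072  0.065]
[265, 211, 83, 25, 116] [302.8 229. ] [0.441 0.02  0.065]
[276, 215, 9, 5, 10] [280.1 216.7] [0.502 0.042 0.065]
[352, 225, 9, 6, 12] [356.  227.6] [ 0.374 -0.088  0.065]
69.37863740303747 [[-0.233, 0.972, 0.002, 0.674], [-0.931, -0.223, -0.29, 0.036], [-0.282, -0.069, 0.957, -0.393], [0.0, 0.0, 0.0, 1.0]]
```

View pics/t1.png

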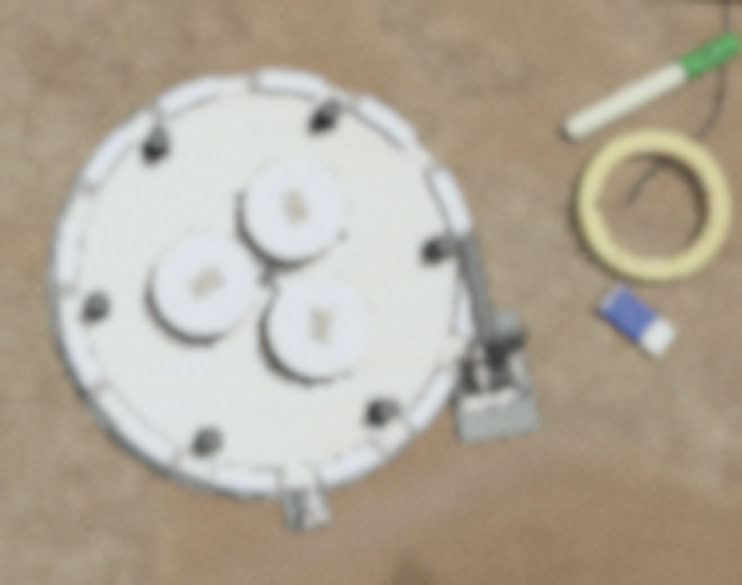

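View pics/s1.png

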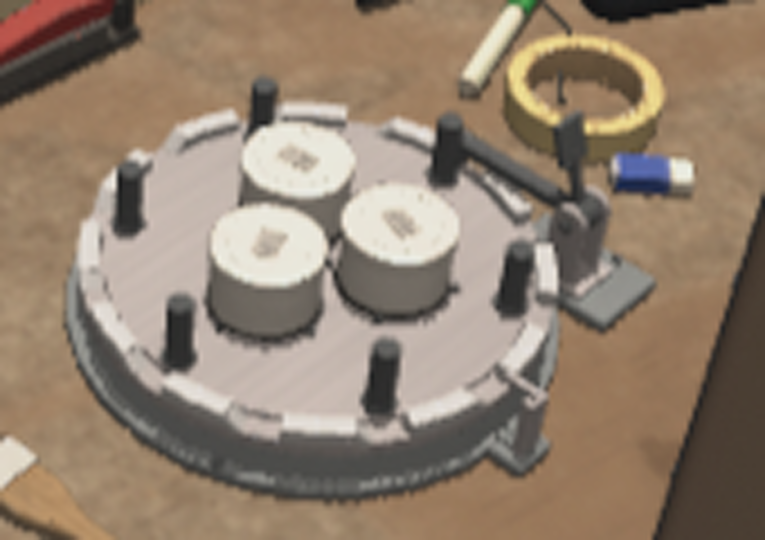

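View pics/w0.png

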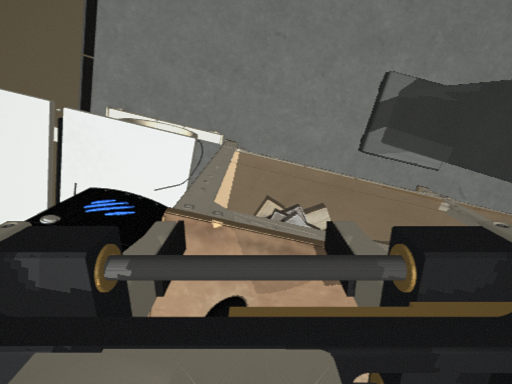

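The scene crop shows six dark pegs, three tins in the middle, the pointer at lower right and the pawl lever tab at about crop (572,145), which is frame (372,157). I'll fit the centre and yaw from the peg centroids in both views.

```bash
cat > fit.py <<'E'
from h import *
from scipy.optimize import least_squares
def pegs(f,thr,c0,a0,win):
    """centroids of dark pixels in windows round predicted peg middles"""
    out=[];g=f["pixels"].max(2).astype(float)
    for k in range(6):
        a=a0+np.radians(30+60*k);p=[c0[0]+.115*np.cos(a),c0[1]+.115*np.sin(a),.0645]
        u,v=proj(f,p);x0,x1,y0,y1=int(u-win[0]),int(u+win[0])+1,int(v-win[1]),int(v+win[1])+1
        w=np.clip(thr-g[y0:y1+1,x0:x1+1],0,None)
        Y,X=np.mgrid[y0:y1+1,x0:x1+1]
        out.append((k,(w*X).sum()/w.sum() if w.sum()>0 else np.nan,(w*Y).sum()/w.sum() if w.sum()>0 else np.nan))
    return out
def solve(frames,skip,c0=(.562,-.114),a0=.16):
    obs=[]
    for f,thr,win,s in frames:
        for k,u,v in pegs(f,thr,c0,a0,win):
            if k not in s: obs.append((f,k,u,v))
    def res(x):
        r=[]
        for f,k,u,v in obs:
            a=x[2]+np.radians(30+60*k)
            pu,pv=proj(f,[x[0]+.115*np.cos(a),x[1]+.115*np.sin(a),.0645]);r+=[pu-u,pv-v]
        return r
    s=least_squares(res,[*c0,a0],loss='soft_l1');return s.x,np.round(res(s.x),1).reshape(-1,2).tolist(),[o[1] for o in obs]
E
python3 - <<'E'
from fit import *
s=grab_frame("scene");t=grab_frame("top")
print(solve([(s,110,(6,9),[5,4])],0))
print(solve([(t,130,(4,5),[4])],0))
S=solve([(s,110,(6,9),[5,4]),(t,130,(4,5),[4])],0);print(S)
x,y,a=S[0]
def W(c):return np.array([x+c[0]*np.cos(a)-c[1]*np.sin(a),y+c[0]*np.sin(a)+c[1]*np.cos(a),c[2]])
for n,f,o,sc,cr in(("s",s,(245,125),4.5,(slice(125,245),slice(245,415))),("t",t,(235,145),4.5,(slice(145,275),slice(235,400)))):
    im=cv2.resize(f["pixels"][:,:,::-1][cr],None,fx=sc,fy=sc,interpolation=cv2.INTER_CUBIC)
    pts=[(-.139,0,.053),(-.068,-.134,.117),(-.09,-.134,.056),(-.0,-.134,.062),(0,0,.042)]+[(.115*np.cos(np.radians(30+60*k)),.115*np.sin(np.radians(30+60*k)),.087) for k in range(6)]
    for p in pts:
        u,v=proj(f,W(p));cv2.circle(im,(int((u-o[0]+.5)*sc),int((v-o[1]+.5)*sc)),4,(0,0,255),1)
    cv2.imwrite(f"pics/{n}2.png",im)
E
```

```text
(array([ 0.56208989, -0.11404091,  0.15923775]), [[-0.0, -0.1], [-0.4, 0.2], [0.1, -0.2], [0.3, -0.0]], [0, 1, 2, 3])
(array([ 0.56519405, -0.11300189,  0.16237108]), [[-0.4, -0.5], [-0.6, -0.3], [0.3, 0.4], [0.5, 0.7], [0.1, -0.2]], [0, 1, 2, 3, 5])
(array([ 0.56372301, -0.11367828,  0.16261122]), [[-0.5, -0.3], [-0.8, -0.0], [-0.3, -0.6], [-0.2, -0.4], [-0.2, -0.1], [-0.3, 0.2], [0.6, 0.9], [0.8, 1.2], [0.3, 0.3]], [0, 1, 2, 3, 0, 1, 2, 3, 5])
```

```bash
python3 -c "
import cv2,numpy as np
a=cv2.imread('pics/s2.png');b=cv2.imread('pics/t2.png');print(a.shape,b.shape)"
```

```text
(540, 765, 3) (585, 742, 3)
```

View pics/s2.png

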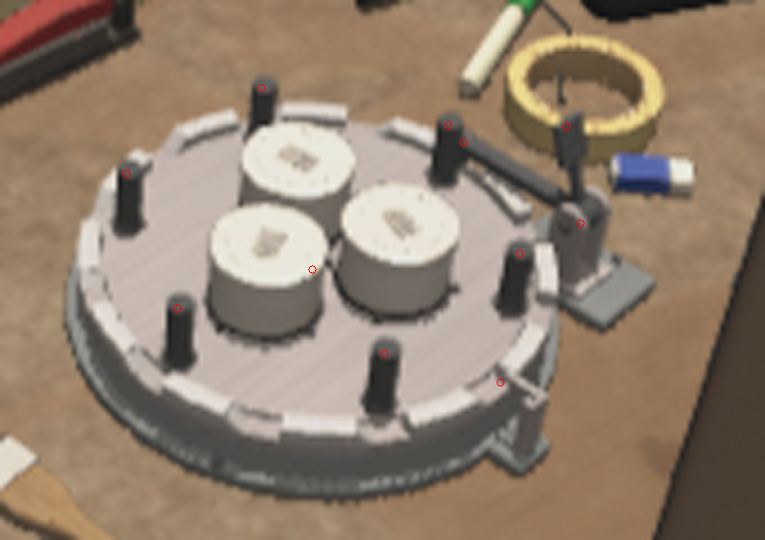

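View pics/t2.png

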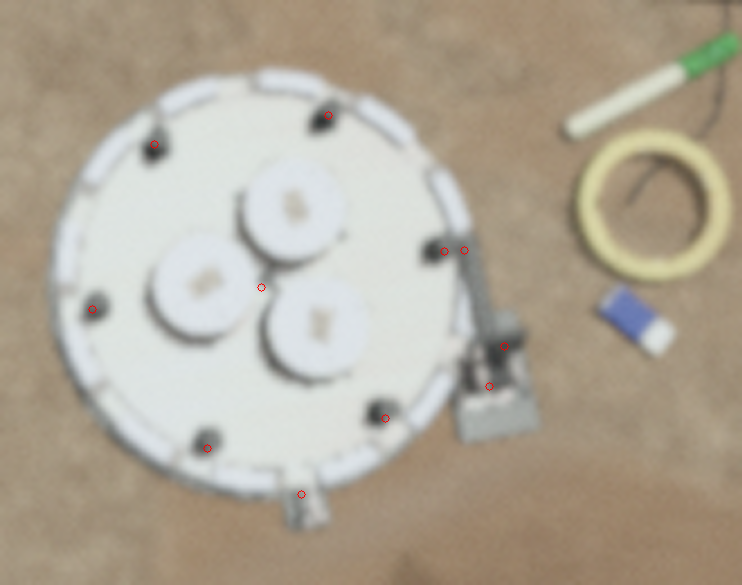

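The predicted pointer, lever tip, pawl bar and peg points all land on their images, so I'm using C≈(0.563,-0.114) and yaw≈0.16. Next I'll work out the approach move.

```bash
cat > go.py <<'E'
from h import *
from scipy.spatial.transform import Rotation as Ro
C=np.array([.563,-.114]);A=.16
def W(c): return np.array([C[0]+c[0]*np.cos(A)-c[1]*np.sin(A),C[1]+c[0]*np.sin(A)+c[1]*np.cos(A),c[2]])
def cur():
    s=get_state();return np.array(s["eef_pos"]),Ro.from_euler("xyz",s["ee_rot"])
def carr(p):
    d=p[:2]-C;return np.array([d[0]*np.cos(A)+d[1]*np.sin(A),-d[0]*np.sin(A)+d[1]*np.cos(A),p[2]])
def goal(yaw,sgn):  # tool x down, tool z along sgn*carousel y rotated by yaw
    zc=sgn*np.array([-np.sin(A+yaw),np.cos(A+yaw),0]);x=np.array([0,0,-1.]);y=np.cross(zc,x)
    return Ro.from_matrix(np.c_[x,y,zc])
def plan(c,yaw=0,sgn=None):
    p,R=cur();best=None
    for g in ([1,-1] if sgn is None else [sgn]):
        r=(R.inv()*goal(yaw,g)).as_rotvec()
        if best is None or np.linalg.norm(r)<np.linalg.norm(best[1]): best=(g,r)
    print("now car",carr(p).round(4),"-> shift",R.inv().apply(W(c)-p).round(4),"rotvec",best[1].round(4),"sgn",best[0])
    print("axes x,y,z in carousel:\n",(Ro.from_euler('z',-A)*R).as_matrix().T.round(3))
E
python3 - <<'E'
from go import *
plan((-.04,-.134,.18)); print(cur()[0],get_state()["force"])
E
```

```text
now car [-0.4872 -0.4708  0.2263] -> shift [ 0.0464 -0.4711  0.3024] rotvec [ 0.0748  0.0004 -0.0001] sgn 1
axes x,y,z in carousel:
 [[-0.     0.    -1.   ]
 [-0.997 -0.075  0.   ]
 [-0.075  0.997  0.   ]]
[ 0.15699483 -0.65636712  0.22634143] [-0.02135802 -0.55003839 -0.46712708]
```

```bash
python3 -m crank '[[0,-0.047,0.030,0.0075,0,0,0],[0,-0.094,0.060,0.015,0,0,0],[0,-0.141,0.091,0.0225,0,0,0],[0,-0.188,0.121,0.03,0,0,0],[0,-0.236,0.151,0.0375,0,0,0],[0,-0.283,0.181,0.045,0,0,0],[0,-0.330,0.212,0.052,0,0,0],[0,-0.377,0.242,0.06,0,0,0],[0.02,-0.424,0.272,0.067,0,0,0],[0.04,-0.471,0.302,0.075,0,0,0]]' 20; python3 - <<'E'
from go import *
plan((-.04,-.134,.097),sgn=1); print(get_state()["width"],get_state()["force"])
for n in("scene","wrist"):
    f=grab_frame(n);cv2.imwrite(f"pics/{n}3.png",f["pixels"][:,:,::-1])
E
```

```text
t: 1.6
eef_pos: [0.5462, -0.2517, 0.1867]
ee_rot: [-1.906, 1.569, -0.176]
force: [1.3, -0.4, 0.8]
width: 0.0005
now car [-0.0385 -0.1332  0.1867] -> shift [ 0.0897  0.0016 -0.0007] rotvec [-0.0002 -0.0005  0.0014] sgn 1
axes x,y,z in carousel:
 [[ 0.001 -0.    -1.   ]
 [-1.     0.    -0.001]
 [ 0.     1.    -0.   ]]
0.0005084607474465482 [ 1.34196452 -0.38296135  0.80832138]
```

View pics/scene3.png

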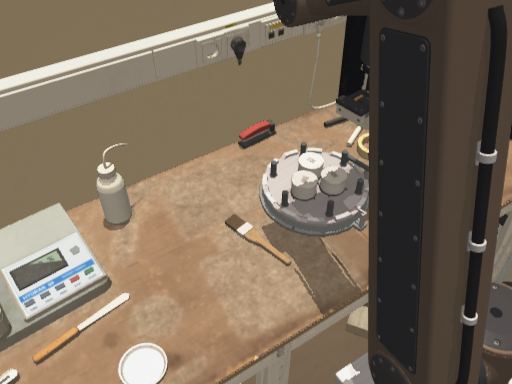

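View pics/wrist3.png

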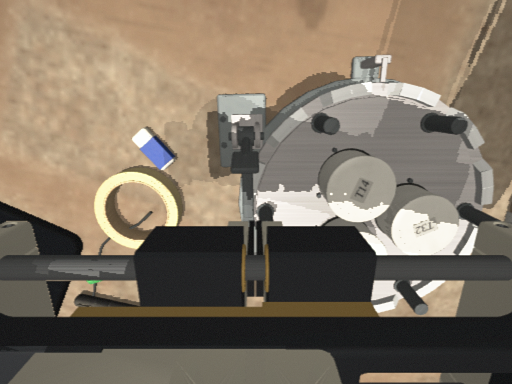

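```bash
python3 - <<'E'
from go import *
f=grab_frame("wrist");p,R=cur()
for n,q in (("tcp",p),("grasp",p+R.apply([-.0188,0,0])),("b-50",p+R.apply([-.05,0,0])),("lever",W((-.068,-.134,.117))),("tabL",W((-.068,-.122,.117))),("tabR",W((-.068,-.146,.117))),("pointer",W((-.139,0,.053)))]+[("peg%d"%k,W((.115*np.cos(np.radians(30+60*k)),.115*np.sin(np.radians(30+60*k)),.087))) for k in (2,3)] if 0 else [("tcp",p),("grasp",p+R.apply([-.0188,0,0])),("b-50",p+R.apply([-.05,0,0])),("lever",W((-.068,-.134,.117))),("tabL",W((-.068,-.122,.117))),("tabR",W((-.068,-.146,.117))),("pointer",W((-.139,0,.053)))]+[("peg%d"%k,W((.115*np.cos(np.radians(30+60*k)),.115*np.sin(np.radians(30+60*k)),.087))) for k in (2,3)]:
    print(n,np.round(proj(f,q),1))
cv2.imwrite("pics/w4.png",cv2.resize(f["pixels"][60:320,130:380,::-1],None,fx=2.3,fy=2.3,interpolation=cv2.INTER_CUBIC))
E
```

```text
File "<stdin>", line 3
    for n,q in (("tcp",p),("grasp",p+R.apply([-.0188,0,0])),("b-50",p+R.apply([-.05,0,0])),("lever",W((-.068,-.134,.117))),("tabL",W((-.068,-.122,.117))),("tabR",W((-.068,-.146,.117))),("pointer",W((-.139,0,.053)))]+[("peg%d"%k,W((.115*np.cos(np.radians(30+60*k)),.115*np.sin(np.radians(30+60*k)),.087))) for k in (2,3)] if 0 else [("tcp",p),("grasp",p+R.apply([-.0188,0,0])),("b-50",p+R.apply([-.05,0,0])),("lever",W((-.068,-.134,.117))),("tabL",W((-.068,-.122,.117))),("tabR",W((-.068,-.146,.117))),("pointer",W((-.139,0,.053)))]+[("peg%d"%k,W((.115*np.cos(np.radians(30+60*k)),.115*np.sin(np.radians(30+60*k)),.087))) for k in (2,3)]:
                                                                                                                                                                                                                      ^
SyntaxError: closing parenthesis ']' does not match opening parenthesis '('
```

```bash
python3 - <<'E'
from go import *
f=grab_frame("wrist");p,R=cur()
L=[("tcp",p),("grasp",p+R.apply([-.0188,0,0])),("b-50",p+R.apply([-.05,0,0])),("lever",W((-.068,-.134,.117))),("tabL",W((-.068,-.122,.117))),("tabR",W((-.068,-.146,.117))),("pointer",W((-.139,0,.053)))]
L+=[("peg%d"%k,W((.115*np.cos(np.radians(30+60*k)),.115*np.sin(np.radians(30+60*k)),.087))) for k in (2,3)]
for n,q in L: print(n,np.round(proj(f,q),1))
cv2.imwrite("pics/w4.png",cv2.resize(f["pixels"][60:320,130:400,::-1],None,fx=2.3,fy=2.3,interpolation=cv2.INTER_CUBIC))
E
```

```text
tcp [251.7 233.6]
grasp [251.3 248.6]
b-50 [250.6 282.9]
lever [250.6 165.3]
tabL [265.  165.4]
tabR [236.2 165.3]
pointer [387.9  81.1]
peg2 [462.5 124.8]
peg3 [335.6 124.3]
```

View pics/w4.png

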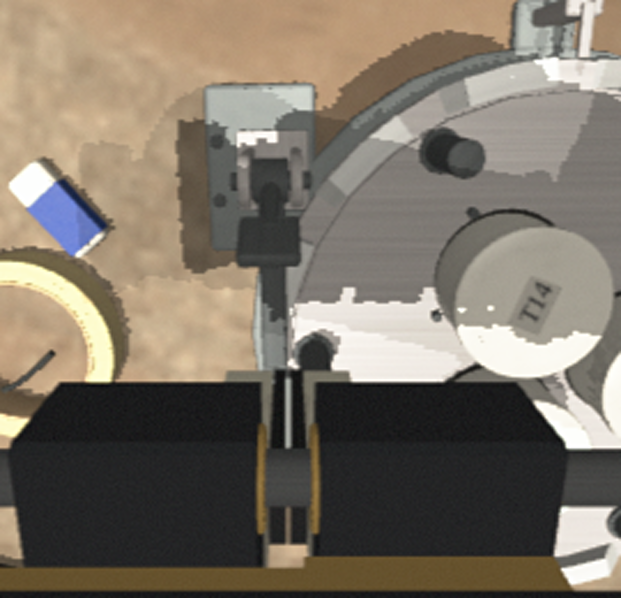

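Wrist view: the tab tip is at about (246,166) against a prediction of (250,165), and the fingertips are at about (255,222). The finger is clear on the nose side of the tab, so I'll go down and then push.

```bash
python3 -m crank '[[0.045,0,-0.002,0,0,0,0],[0.09,0,-0.003,0,0,0,0],[0.09,0,-0.003,0,0,0,0]]'; python3 -m crank '[[0,0.008,0,0,0,0,0],[0,0.012,0,0,0,0,0],[0,0.016,0,0,0,0,0],[0,0.020,0,0,0,0,0],[0,0.024,0,0,0,0,0]]'; python3 - <<'E'
from go import *
print(carr(cur()[0]),get_state()["force"])
f=grab_frame("wrist");cv2.imwrite("pics/w5.png",cv2.resize(f["pixels"][60:320,130:400,::-1],None,fx=2.3,fy=2.3))
E
```

```text
t: 2.12
eef_pos: [0.5425, -0.2564, 0.094]
ee_rot: [1.223, 1.565, 2.952]
force: [-0.4, 0.6, 0.1]
width: 0.0004
t: 2.75
eef_pos: [0.5215, -0.26, 0.097]
ee_rot: [-1.891, 1.57, -0.161]
force: [1.5, 0.3, 2.0]
width: 0.0005
[-0.06418685 -0.13751509  0.09700655] [1.53586614 0.26194814 1.98523992]
```

View pics/w5.png

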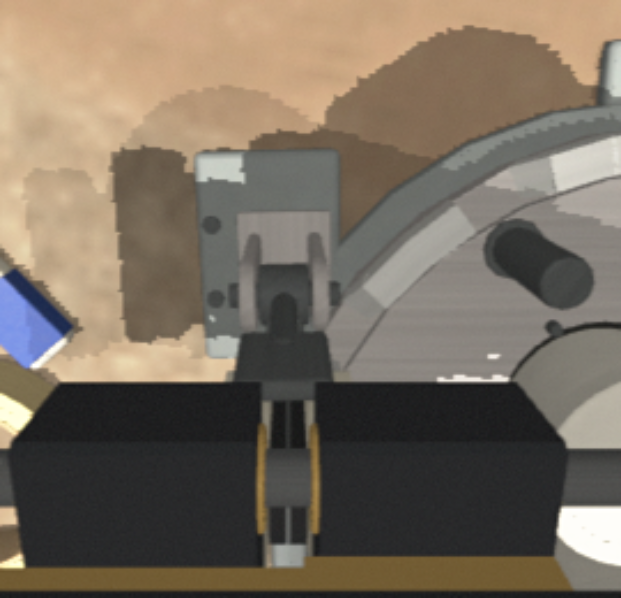

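The fingertips are centred on the tab at crop (284,385) and in contact. I'll push another 22 mm.

```bash
python3 -m crank '[[0,0.004,0,0,0,0,0],[0,0.008,0,0,0,0,0],[0,0.012,0,0,0,0,0],[0,0.016,0,0,0,0,0],[0,0.019,0,0,0,0,0],[0,0.022,0,0,0,0,0],[0,0.022,0,0,0,0,0]]'; python3 - <<'E'
from go import *
print(carr(cur()[0]),get_state()["force"])
f=grab_frame("wrist");cv2.imwrite("pics/w6.png",cv2.resize(f["pixels"][60:320,130:400,::-1],None,fx=2.3,fy=2.3))
f=grab_frame("scene");cv2.imwrite("pics/s6.png",f["pixels"][:,:,::-1])
E
```

```text
t: 3.68
eef_pos: [0.5012, -0.2633, 0.0969]
ee_rot: [-1.764, 1.568, -0.033]
force: [5.6, 1.8, -0.8]
width: 0.0003
[-0.08479393 -0.13755905  0.09693743] [ 5.580754    1.84081845 -0.82231255]
```

View pics/w6.png

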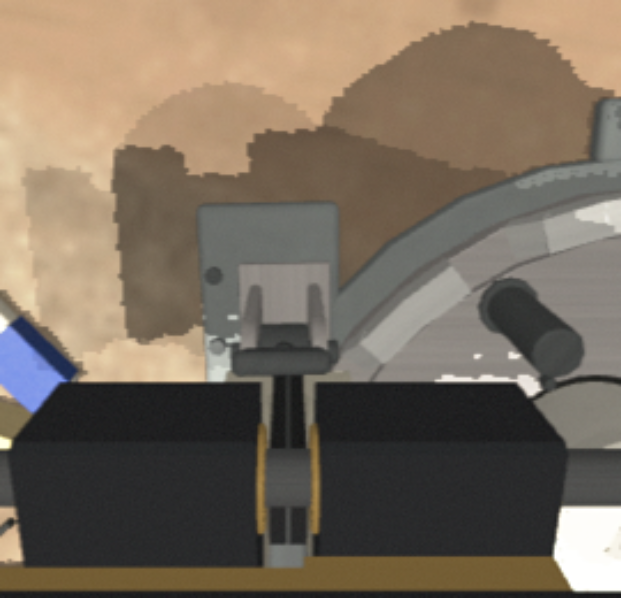

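The tab tip now leans past the pivot at crop (284,358), so the pawl is up. I'll back off, raise and cross over to peg_1.

```bash
python3 -m crank '[[0,-0.008,0,0,0,0,0],[-0.02,-0.012,0,0,0,0,0],[-0.06,-0.012,0,0,0,0,0],[-0.06,-0.020,0.05,0,0,0,0],[-0.06,-0.032,0.1,0,0,0,0],[-0.06,-0.042,0.15,0,0,0,0],[-0.06,-0.052,0.2,0,0,0,0],[-0.06,-0.055,0.248,0,0,0,0],[-0.06,-0.055,0.248,0,0,0,0]]'; python3 - <<'E'
from go import *
plan((-.030,.110,.062),sgn=1);print(get_state()["force"])
import fit
s=grab_frame("scene");t=grab_frame("top")
cv2.imwrite("pics/s7.png",cv2.resize(s["pixels"][125:245,245:415,::-1],None,fx=4.5,fy=4.5,interpolation=cv2.INTER_CUBIC))
w=grab_frame("wrist");cv2.imwrite("pics/w7.png",w["pixels"][:,:,::-1])
E
```

```text
t: 4.9
eef_pos: [0.5139, -0.0076, 0.1564]
ee_rot: [1.67, 1.569, -2.879]
force: [1.0, -0.1, -0.3]
width: 0.0005
now car [-0.0315  0.1129  0.1564] -> shift [ 0.0944 -0.0017 -0.0029] rotvec [ 0.0035 -0.0002 -0.0017] sgn 1
axes x,y,z in carousel:
 [[-0.002 -0.    -1.   ]
 [-1.    -0.003  0.002]
 [-0.003  1.    -0.   ]]
[ 0.95224425 -0.12227985 -0.30153288]
```

View pics/s7.png

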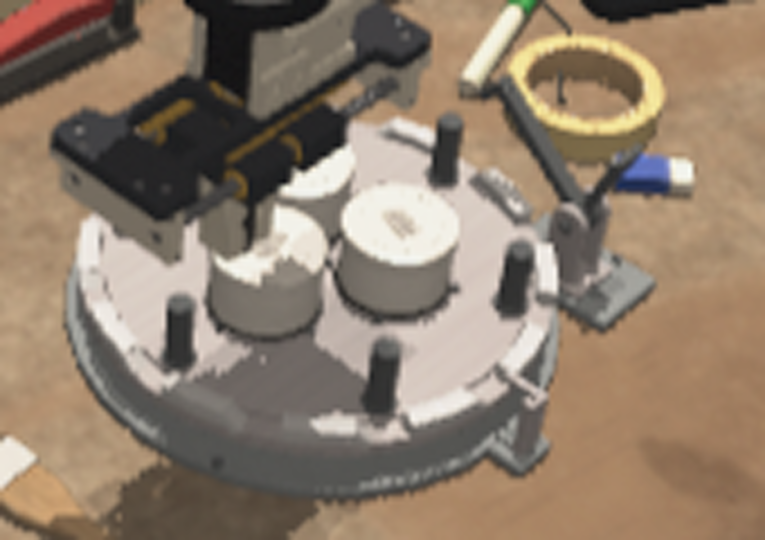

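View pics/w7.png

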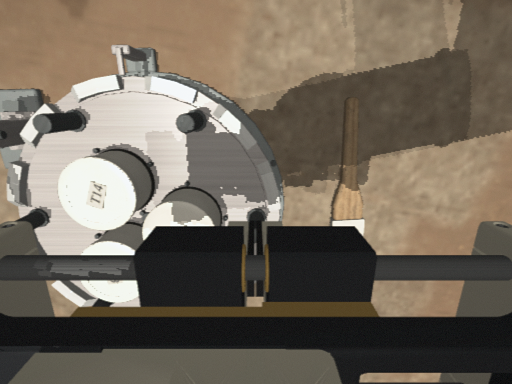

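```bash
python3 - <<'E'
from go import *
f=grab_frame("wrist");p,R=cur()
for k in range(6): print(k,np.round(proj(f,W((.115*np.cos(np.radians(30+60*k)),.115*np.sin(np.radians(30+60*k)),.087))),1))
print(np.round(proj(f,p),1),np.round(proj(f,[*p[:2],.087]),1))
cv2.imwrite("pics/w8.png",cv2.resize(f["pixels"][100:310,150:370,::-1],None,fx=2.7,fy=2.7,interpolation=cv2.INTER_CUBIC))
E
```

```text
0 [201.9 321.8]
1 [259.4 231.9]
2 [188.3 118.6]
3 [ 44.8 118.5]
4 [  5.3 231.7]
5 [ 87.9 321.7]
[253.2 234.8] [253.6 198.9]
```

View pics/w8.png

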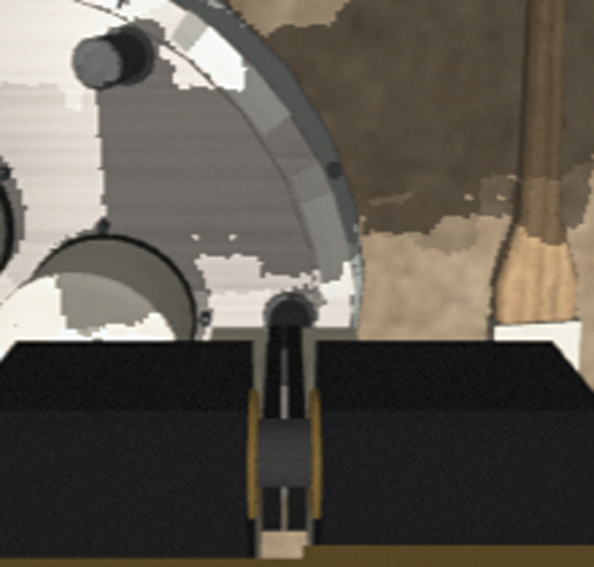

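```bash
python3 -m crank '[[0.05,0,-0.001,0,0,0,0],[0.094,0,-0.001,0,0,0,0],[0.094,0,-0.001,0,0,0,0]]'; python3 -m crank '[[0,-0.007,0,0,0,0,0],[0,-0.013,0,0,0,0,0],[0,-0.019,0,0,0,0,0],[0,-0.025,0,0,0,0,0],[0,-0.032,0,0,0,0,0],[0,-0.039,-0.001,0,0,0,0],[0,-0.046,-0.002,0,0,0,0],[0,-0.053,-0.003,0,0,0,0],[0,-0.058,-0.004,0,0,0,0],[0,-0.060,-0.005,0,0,0,0]]';  python3 - <<'E'
from go import *
print(carr(cur()[0]),get_state()["force"])
f=grab_frame("scene");cv2.imwrite("pics/s9.png",cv2.resize(f["pixels"][125:245,245:415,::-1],None,fx=4.5,fy=4.5,interpolation=cv2.INTER_CUBIC))
E
```

```text
t: 5.48
eef_pos: [0.5123, -0.0128, 0.0599]
ee_rot: [1.725, 1.564, -2.83]
force: [0.4, -0.1, 1.0]
width: 0.0002
t: 6.72
eef_pos: [0.5751, -0.0064, 0.0624]
ee_rot: [1.774, 1.571, -2.779]
force: [-1.7, -0.0, 1.1]
width: 0.0001
[0.02911931 0.10428177 0.06239772] [-1.67563877 -0.0224433   1.13364192]
```

View pics/s9.png

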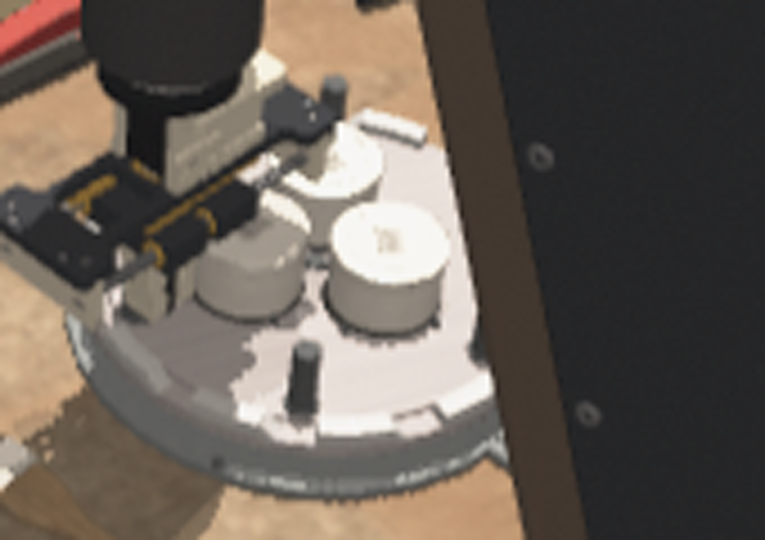

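```bash
cat > ang.py <<'E'
from go import *
def angs(f,thr=75,lo=25):
    g=f["pixels"].max(2);n,l,st,c=cv2.connectedComponentsWithStats((g<thr).astype(np.uint8))
    for i in range(1,n):
        if lo<st[i,4]<110 and 250<c[i][0]<380 and 135<c[i][1]<240:
            q=carr(onz(f,*c[i],.0645)); r=np.hypot(*q[:2]);
            if .1<r<.13: print(c[i].round(1),st[i].tolist(),"r",r.round(4),"ang",np.degrees(np.arctan2(q[1],q[0])).round(2)%360)
E
python3 - <<'E'
from ang import *
angs(grab_frame("scene"))
E
```

```text
[311.7 210.5] [309, 204, 6, 13, 64] r 0.117 ang 128.49
```

```bash
python3 -m crank '[[0,-0.004,0.001,0,0,0,0],[0,-0.007,0.001,0,0,0,0],[0,-0.010,0.001,0,0,0,0],[0,-0.010,0.001,0,0,0,0]]';  python3 - <<'E'
from ang import *
print(carr(cur()[0]),get_state()["force"])
f=grab_frame("scene");angs(f)
f=grab_frame("wrist");cv2.imwrite("pics/w10.png",f["pixels"][:,:,::-1])
E
```

```text
t: 7.32
eef_pos: [0.5845, -0.0038, 0.0624]
ee_rot: [1.565, 1.571, -2.988]
force: [-2.2, -1.1, -0.2]
width: 0.0005
[0.03882356 0.10536133 0.06244931] [-2.17384786 -1.13486325 -0.20055314]
[322.5 148.3] [321, 145, 5, 7, 26] r 0.1267 ang 302.98
[306.7 209.9] [304, 203, 6, 14, 61] r 0.1174 ang 122.57
```

View pics/w10.png

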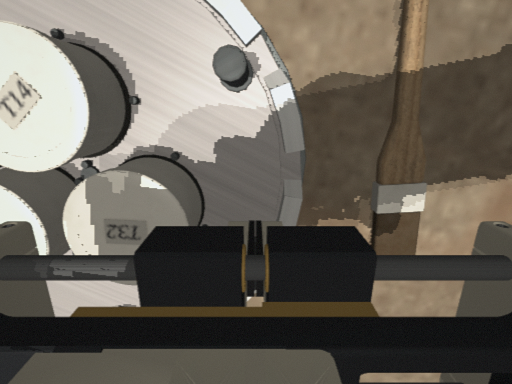

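```bash
python3 -m crank '[[0,-0.0015,0,0,0,0,0],[0,-0.003,0,0,0,0,0],[0,-0.003,0,0,0,0,0]]';  python3 - <<'E'
from ang import *
print(carr(cur()[0]),get_state()["force"])
f=grab_frame("scene");angs(f)
E
python3 -m crank '[[0,0.008,0,0,0,0,0],[-0.01,0.012,0,0,0,0,0],[-0.06,0.015,0,0,0,0,0],[-0.11,0.015,0,0,0,0,0],[-0.11,0.055,0,0,0,0,0],[-0.11,0.10,0,0,0,0,0],[-0.11,0.11,0,0,0,0,0]]';  python3 - <<'E'
from ang import *
print(carr(cur()[0]),get_state()["force"])
f=grab_frame("scene");angs(f,lo=15)
cv2.imwrite("pics/s11.png",cv2.resize(f["pixels"][125:245,245:415,::-1],None,fx=4.5,fy=4.5,interpolation=cv2.INTER_CUBIC))
f=grab_frame("wrist");cv2.imwrite("pics/w11.png",f["pixels"][:,:,::-1])
f=grab_frame("top");cv2.imwrite("pics/t11.png",cv2.resize(f["pixels"][145:275,235:400,::-1],None,fx=4.5,fy=4.5,interpolation=cv2.INTER_CUBIC))
E
```

```text
t: 7.8
eef_pos: [0.5879, -0.003, 0.0626]
ee_rot: [-1.455, 1.57, 0.276]
force: [-0.9, -0.8, 0.3]
width: 0.0009
[0.04223839 0.10560867 0.0625747 ] [-0.92970932 -0.81031178  0.26977087]
[305.3 209.2] [303, 203, 6, 13, 62] r 0.1162 ang 120.66
t: 8.72
eef_pos: [0.477, -0.021, 0.1738]
ee_rot: [-1.214, 1.569, 0.517]
force: [0.4, 0.5, -0.0]
width: 0.0003
[-0.07011005  0.10548803  0.17382183] [ 0.39965611  0.46263483 -0.01142453]
[356.1 172.1] [353, 165, 7, 14, 67] r 0.1136 ang 239.62
[272.7 185.8] [270, 179, 6, 14, 62] r 0.1149 ang 61.74
[349.1 201.8] [346, 195, 7, 14, 72] r 0.116 ang 179.5
[305.5 208.3] [302, 200, 7, 17, 86] r 0.1131 ang 120.62
```

View pics/s11.png

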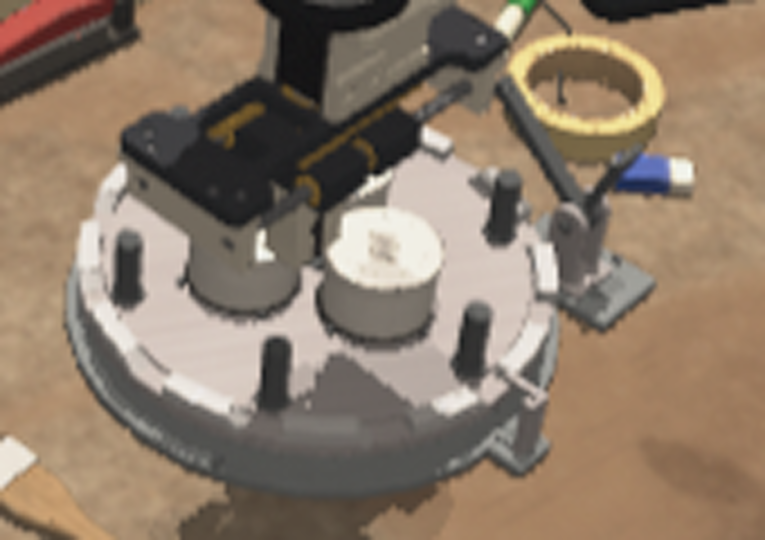

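View pics/w11.png

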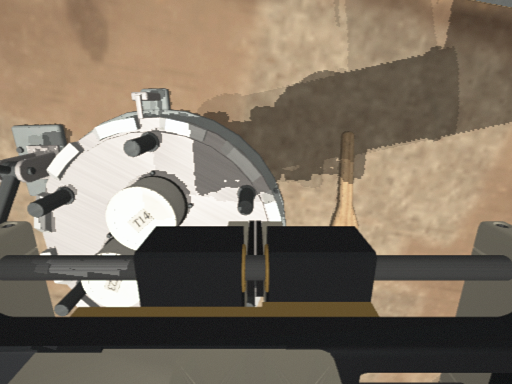

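View pics/t11.png

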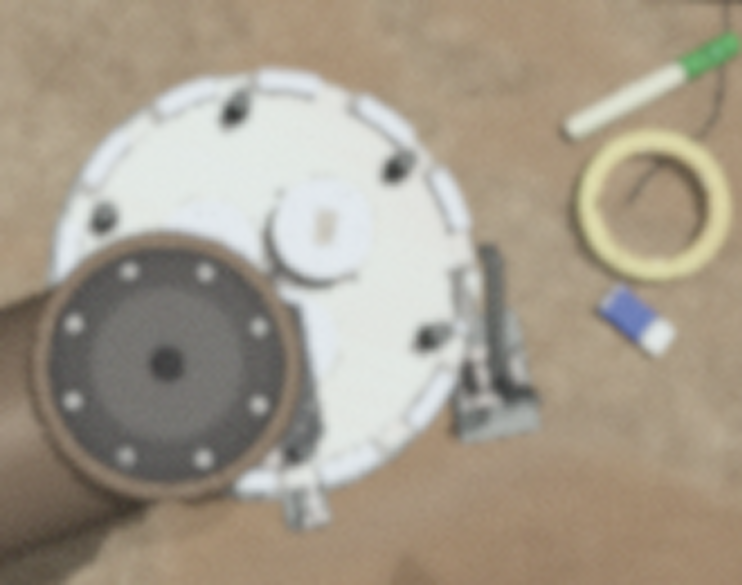

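Relative to the start the wheel has turned about 29.6°, averaged over four pegs, and the tooth and gap phase in the top view matches the start. The tins look undisturbed. Now I'll go round to the pointer side of the lever.

```bash
python3 -m crank '[[0,0.02,-0.045,0,0,0,0],[0,0.035,-0.095,0,0,0,0],[0,0.05,-0.145,0,0,0,0],[0,0.065,-0.195,0,0,0,0],[0,0.065,-0.242,0,0,0,0],[0,0.065,-0.242,0,0,0,0]]';  python3 - <<'E'
from go import *
plan((-.135,-.137,.097),sgn=1);p,R=cur()
f=grab_frame("wrist");cv2.imwrite("pics/w12.png",f["pixels"][:,:,::-1])
f=grab_frame("scene");cv2.imwrite("pics/s12.png",cv2.resize(f["pixels"][125:245,245:415,::-1],None,fx=4.5,fy=4.5,interpolation=cv2.INTER_CUBIC))
E
```

```text
t: 9.62
eef_pos: [0.4545, -0.273, 0.1719]
ee_rot: [2.009, 1.57, -2.548]
force: [-0.7, -0.2, -0.5]
width: 0.0002
now car [-0.1325 -0.1397  0.1719] -> shift [0.0749 0.0025 0.0027] rotvec [-0.0038 -0.0004 -0.0008] sgn 1
axes x,y,z in carousel:
 [[-0.001 -0.    -1.   ]
 [-1.     0.004  0.001]
 [ 0.004  1.    -0.   ]]
```

View pics/w12.png

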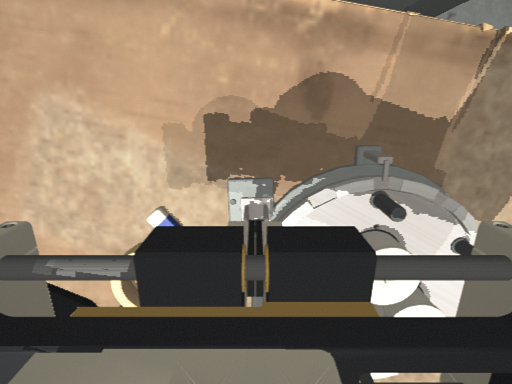

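View pics/s12.png

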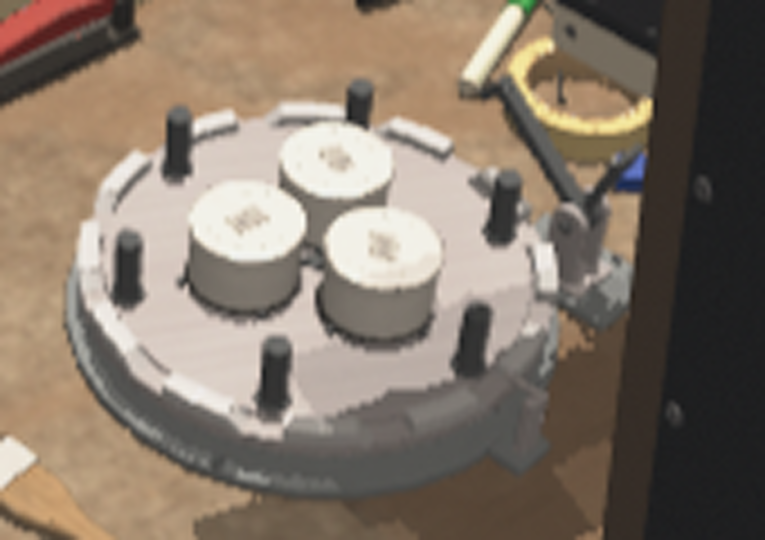

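```bash
python3 - <<'E'
from go import *
from fit import solve
f=grab_frame("scene")
for sk in ([5],[4,5],[5,0]):
    S=solve([(f,110,(6,9),sk)],0,c0=(.5621,-.114),a0=.159-.524);print(np.degrees(.1592-S[0][2]),S)
for th in (.4,.5,.6,.7):
    l=.35-th;u,v=proj(f,W((-.09+.065*np.sin(l),-.134,.056+.065*np.cos(l))));u2,v2=proj(f,W((-.09+.09*np.cos(th),-.134,.056+.09*np.sin(th))))
    print(th,(u-244.5)*4.5,(v-124.5)*4.5,"nose",(u2-244.5)*4.5,(v2-124.5)*4.5)
E
```

```text
29.21258450400342 (array([ 0.562013  , -0.11340664, -0.35065578]), [[-0.2, 0.1], [-0.2, -0.2], [0.2, -0.2], [0.0, 0.2], [0.2, 0.1]], [0, 1, 2, 3, 4])
29.332265900978154 (array([ 0.56177544, -0.11349208, -0.35274462]), [[-0.1, 0.1], [-0.2, -0.2], [0.2, -0.2], [0.1, 0.3]], [0, 1, 2, 3])
29.04318466095309 (array([ 0.56208969, -0.11310778, -0.3476992 ]), [[-0.3, -0.1], [0.2, -0.1], [0.0, 0.2], [0.1, 0.0]], [1, 2, 3, 4])
0.4 604.7985746613867 143.61343126022018 nose 480.7253418697947 112.6174468250556
0.5 613.7459478654966 149.9199160112395 nose 487.6118518434135 105.27191484497204
0.6 622.3978822202109 157.02703019064523 nose 495.51487805585805 99.02792730936619
0.7 630.655734912614 164.85975456636305 nose 504.37394529675345 93.96655155956543
```

```bash
python3 -m crank '[[0.04,0.002,0.002,0,0,0,0],[0.075,0.002,0.002,0,0,0,0],[0.075,0.002,0.002,0,0,0,0]]'; python3 -m crank '[[0,-0.006,0,0,0,0,0],[0,-0.012,0,0,0,0,0],[0,-0.018,0,0,0,0,0],[0,-0.024,0,0,0,0,0],[0,-0.029,0,0,0,0,0],[0,-0.034,0,0,0,0,0],[0,-0.038,0,0,0,0,0],[0,-0.038,0,0,0,0,0]]';  python3 - <<'E'
from go import *
print(carr(cur()[0]),get_state()["force"])
f=grab_frame("scene");cv2.imwrite("pics/s13.png",cv2.resize(f["pixels"][125:245,245:415,::-1],None,fx=4.5,fy=4.5,interpolation=cv2.INTER_CUBIC))
E
```

```text
t: 10.15
eef_pos: [0.4497, -0.2669, 0.0957]
ee_rot: [1.179, 1.566, 2.911]
force: [0.0, 0.8, 0.7]
width: 0.0004
t: 11.15
eef_pos: [0.489, -0.2622, 0.0975]
ee_rot: [-1.709, 1.57, 0.021]
force: [0.4, -0.2, 1.0]
width: 0.0005
[-0.09663177 -0.13450982  0.09745195] [ 0.3508416  -0.16617087  1.00633803]
```

View pics/s13.png

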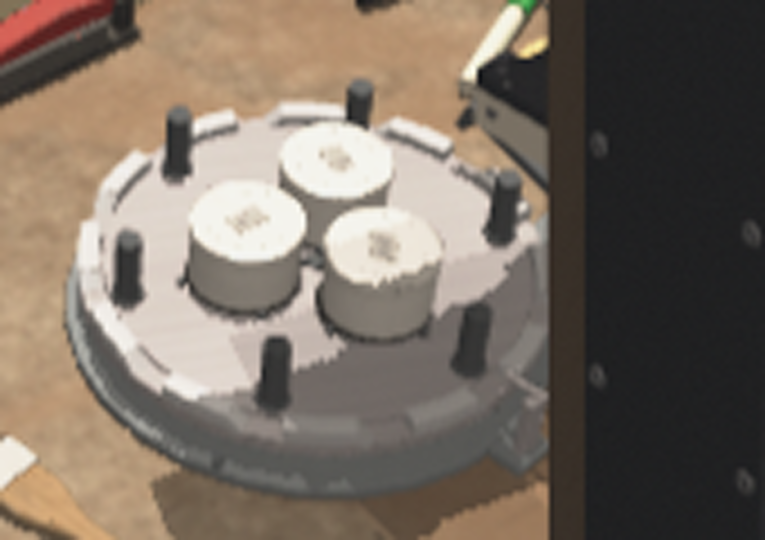

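```bash
python3 -m crank '[[0,-0.002,0,0,0,0,0],[0,-0.004,0,0,0,0,0],[0,-0.006,0,0,0,0,0],[0,-0.006,0,0,0,0,0]]'; python3 -m crank '[[0,-0.001,0,0,0,0,0],[0,-0.002,0,0,0,0,0],[0,-0.002,0,0,0,0,0]]';  python3 - <<'E'
from go import *
print(carr(cur()[0]),get_state()["force"])
f=grab_frame("scene");cv2.imwrite("pics/s14.png",cv2.resize(f["pixels"][125:245,245:415,::-1],None,fx=4.5,fy=4.5,interpolation=cv2.INTER_CUBIC))
f=grab_frame("wrist");cv2.imwrite("pics/w14.png",f["pixels"][:,:,::-1])
E
```

```text
t: 11.7
eef_pos: [0.4946, -0.2612, 0.0975]
ee_rot: [0.032, 1.571, 1.762]
force: [-0.7, 0.5, -0.9]
width: 0.0005
t: 12.08
eef_pos: [0.4964, -0.2609, 0.0975]
ee_rot: [0.968, 1.571, 2.699]
force: [-1.4, 0.2, -0.3]
width: 0.001
[-0.08912336 -0.13445441  0.09746884] [-1.44427575  0.15650046 -0.26420058]
```

View pics/s14.png

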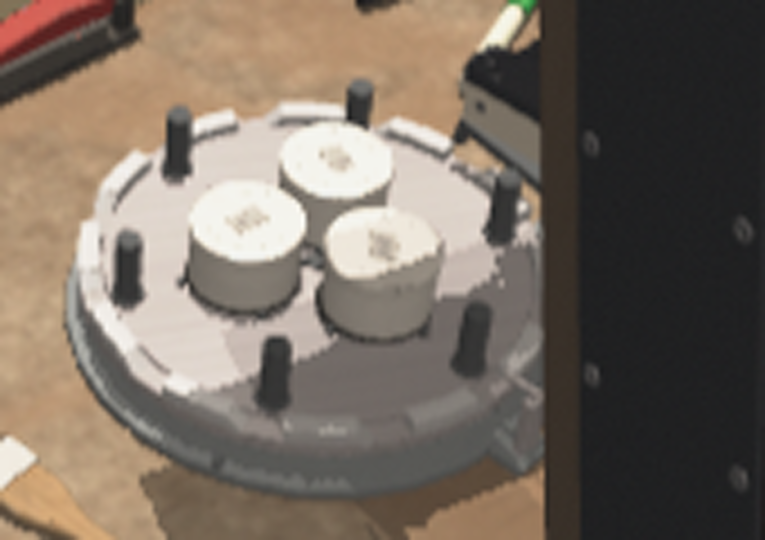

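View pics/w14.png

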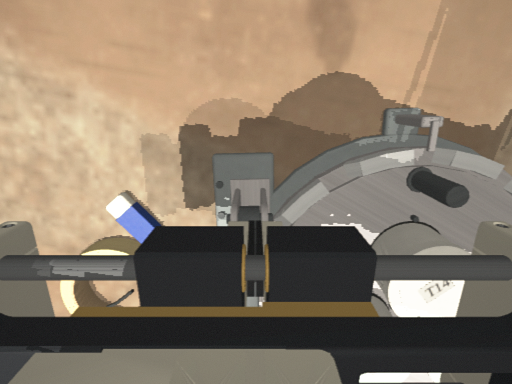

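The nose end shows at about (460,135) in the scene crop and is still coming down. Force is low at 1.4 N, so I'll carry on in small steps.

```bash
python3 -m crank '[[0,-0.001,0,0,0,0,0],[0,-0.002,0,0,0,0,0],[0,-0.002,0,0,0,0,0]]'; python3 -m crank '[[0,-0.001,0,0,0,0,0],[0,-0.002,0,0,0,0,0],[0,-0.002,0,0,0,0,0]]';python3 -m crank '[[0,-0.001,0,0,0,0,0],[0,-0.002,0,0,0,0,0],[0,-0.002,0,0,0,0,0]]';  python3 - <<'E'
from go import *
print(carr(cur()[0]),get_state()["force"])
f=grab_frame("scene");cv2.imwrite("pics/s15.png",cv2.resize(f["pixels"][125:245,245:415,::-1],None,fx=4.5,fy=4.5,interpolation=cv2.INTER_CUBIC))
for th in (0,.09,.2,.3):
    u2,v2=proj(f,W((-.09+.09*np.cos(th),-.134,.056+.09*np.sin(th))))
    print(th,"nose",(u2-244.5)*4.5,(v2-124.5)*4.5)
E
```

```text
t: 12.55
eef_pos: [0.4986, -0.2606, 0.0975]
ee_rot: [-2.019, 1.571, -0.289]
force: [-1.5, -0.4, -1.2]
width: 0.0008
t: 12.92
eef_pos: [0.5006, -0.2603, 0.0976]
ee_rot: [-1.82, 1.571, -0.09]
force: [-1.4, -0.5, -1.1]
width: 0.0007
t: 13.3
eef_pos: [0.5025, -0.26, 0.0976]
ee_rot: [-1.713, 1.571, 0.017]
force: [-1.9, 0.2, -0.6]
width: 0.0006
[-0.08299288 -0.13448113  0.09756   ] [-1.94574698  0.21889181 -0.59616704]
0 nose 464.15136128845336 151.1521288040451
0.09 nose 466.2997893660093 141.39550316034618
0.2 nose 470.1855088147531 130.2517023507783
0.3 nose 474.90410648028796 120.97574478165328
```

View pics/s15.png

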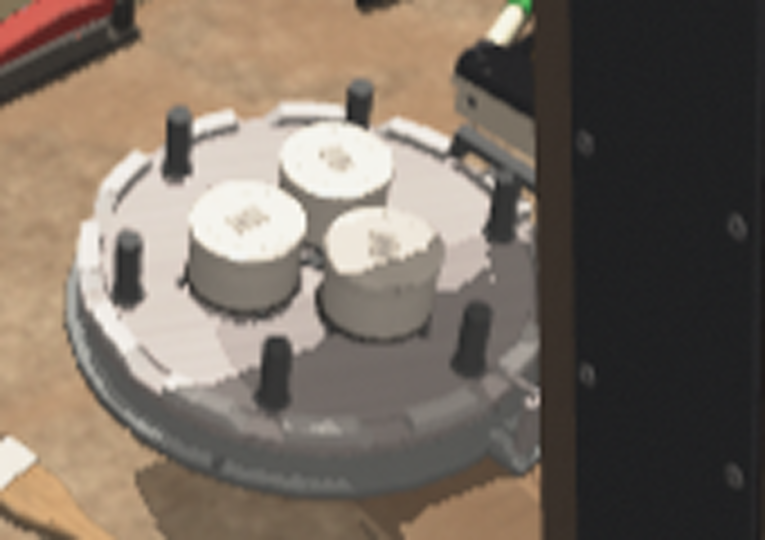

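```bash
python3 -m crank '[[0,-0.001,0,0,0,0,0],[0,-0.002,0,0,0,0,0],[0,-0.002,0,0,0,0,0]]'; python3 -m crank '[[0,-0.001,0,0,0,0,0],[0,-0.002,0,0,0,0,0],[0,-0.002,0,0,0,0,0]]';  python3 - <<'E'
from go import *
print(carr(cur()[0]),get_state()["force"])
f=grab_frame("scene");cv2.imwrite("pics/s16.png",cv2.resize(f["pixels"][125:245,245:415,::-1],None,fx=4.5,fy=4.5,interpolation=cv2.INTER_CUBIC))
E
```

```text
t: 13.72
eef_pos: [0.5046, -0.2597, 0.0976]
ee_rot: [-2.029, 1.571, -0.298]
force: [-1.5, 0.4, 0.7]
width: 0.0004
t: 14.1
eef_pos: [0.5057, -0.2595, 0.0975]
ee_rot: [1.392, 1.57, 3.123]
force: [-4.6, -1.7, 1.8]
width: 0.0006
[-0.07974997 -0.13447097  0.09747058] [-4.55870741 -1.73959542  1.80262842]
```

View pics/s16.png

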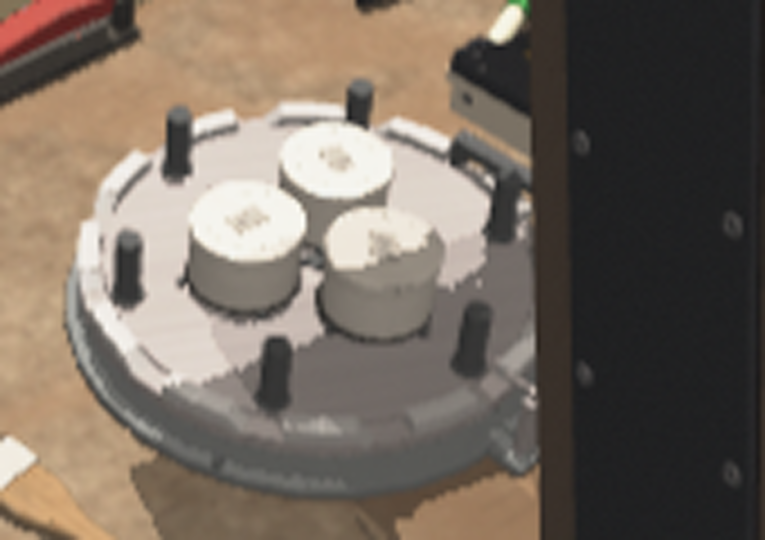

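The finger has stalled and force has risen to 4.6 N, so the pawl is on its stop. One more small press to be sure, then I'll retreat and compare with the starting picture.

```bash
python3 -m crank '[[0,-0.001,0,0,0,0,0],[0,-0.002,0,0,0,0,0],[0,-0.002,0,0,0,0,0]]'; python3 -m crank '[[0,-0.001,0,0,0,0,0],[0,-0.0015,0,0,0,0,0],[0,-0.0015,0,0,0,0,0]]'; python3 -c "
from go import *
print(carr(cur()[0]))"; python3 -m crank '[[0,0.01,0,0,0,0,0],[-0.01,0.02,0,0,0,0,0],[-0.06,0.02,0,0,0,0,0],[-0.11,0.02,0,0,0,0,0],[-0.11,0.06,-0.04,0,0,0,0],[-0.11,0.08,-0.09,0,0,0,0],[-0.11,0.09,-0.15,0,0,0,0],[-0.11,0.10,-0.20,0,0,0,0],[-0.11,0.10,-0.20,0,0,0,0]]'; python3 - <<'E'
from ang import *
from fit import solve
f=grab_frame("scene");cv2.imwrite("pics/s17.png",cv2.resize(f["pixels"][125:245,245:415,::-1],None,fx=4.5,fy=4.5,interpolation=cv2.INTER_CUBIC))
t=grab_frame("top");cv2.imwrite("pics/t17.png",cv2.resize(t["pixels"][145:275,235:400,::-1],None,fx=4.5,fy=4.5,interpolation=cv2.INTER_CUBIC))
E
```

```text
t: 14.52
eef_pos: [0.506, -0.2594, 0.0974]
ee_rot: [1.395, 1.567, 3.125]
force: [-10.0, -2.1, 4.9]
width: 0.0005
t: 14.9
eef_pos: [0.5061, -0.2593, 0.0973]
ee_rot: [1.394, 1.564, 3.124]
force: [-13.8, -3.0, 7.9]
width: 0.0002
[-0.07933745 -0.13438732  0.09728117]
t: 16.02
eef_pos: [0.4425, -0.4754, 0.2075]
ee_rot: [-2.564, 1.57, -0.837]
force: [-0.4, 0.3, -0.8]
width: 0.0001
```

View pics/s17.png

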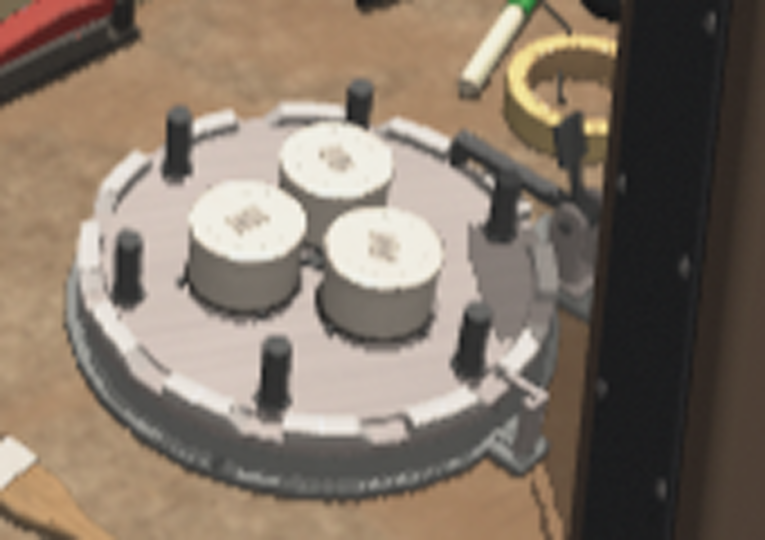

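View pics/t17.png

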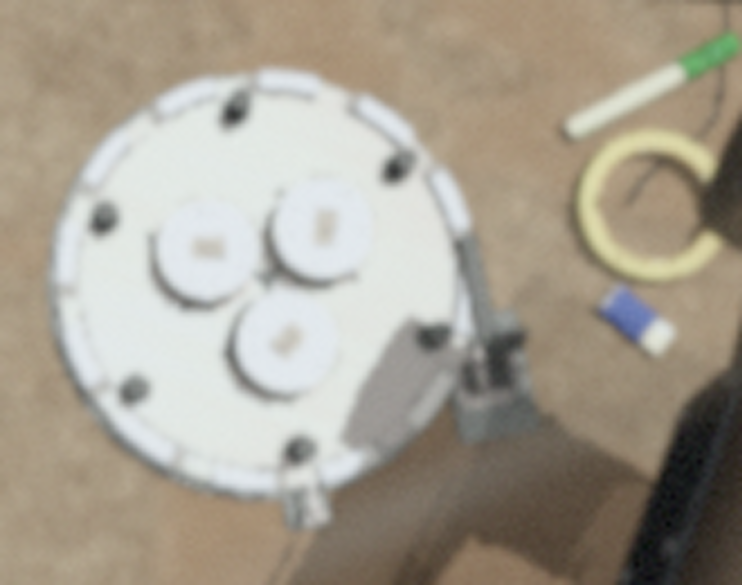

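```bash
python3 - <<'E'
from ang import *
from fit import solve
f=grab_frame("scene");t=grab_frame("top")
S=solve([(f,110,(6,9),[0,4,5])],0,c0=(.5621,-.114),a0=.159-.524);print("turn deg",np.degrees(.1592-S[0][2]),S[1])
# tin tops in scene crop: start & now
for nm,L in (("start",[(298,158),(268,240),(400,214)]),("now",[(336,158),(247,218),(383,242)])):
    for u,v in L:
        q=carr(onz(f,u/4.5+244.5,v/4.5+124.5,.086));print(nm,np.hypot(*q[:2]).round(4),np.degrees(np.arctan2(q[1],q[0])).round(1)%360)
# lever tab compare with start picture
a=cv2.imread("pics/scene0.png",0);b=cv2.cvtColor(f["pixels"],cv2.COLOR_RGB2GRAY)
T=a[148:164,366:376]
w=b[143:169,361:381];m=cv2.matchTemplate(w,T,cv2.TM_CCOEFF_NORMED);print(cv2.minMaxLoc(m),np.round(m[3:8,3:8],2))
for th in (0,.09):
    l=.35-th;print(th,np.round(proj(f,W((-.09+.065*np.sin(l),-.134,.056+.065*np.cos(l)))),1))
E
```

```text
turn deg 29.403889961301214 [[-0.3, -0.1], [0.1, -0.0], [0.2, 0.1]]
start 0.0503 327.7
start 0.0382 81.6
start 0.0459 228.0
now 0.0514 302.1
now 0.0425 51.4
now 0.0407 192.9
(-0.44789737462997437, 0.9865316152572632, (0, 10), (5, 5)) [[0.58 0.64 0.66 0.53 0.38]
 [0.65 0.8  0.89 0.73 0.51]
 [0.62 0.82 0.99 0.82 0.55]
 [0.47 0.66 0.83 0.72 0.47]
 [0.25 0.41 0.57 0.52 0.35]]
0 [370.7 152.8]
0.09 [372.6 153.3]
```

```bash
python3 - <<'E'
from station import *
import numpy as np
s=get_state();print(s["t"],np.round(s["force"],2),np.abs(s["qd"]).max());print(job_done())
E
```

```text
16.225 [-0.24  0.19 -0.31] 0.01136766693436225
the job is handed in; nothing more can be done
None
```

The job is done and handed in at 16.2 s. I lifted the pawl by pushing its lever towards the pointer side. I then pushed peg_1 so the wheel turned one notch clockwise, and pushed the lever back until the pawl stopped.

**Last checks**
- **Wheel:** it turned about 29.4° from where it started, measured from the pegs in the scene view (earlier estimates ran from 29.0° to 29.6°). The peg that should line up with the pointer does.
- **Pawl:** the lever finished against a firm stop at about 14 N. Its image is back at the start position with no pixel shift (match 0.99). Resting on a tooth would show as about 2 pixels, so I take it as fully down.
- **Tins and loose items:** the tins look undisturbed on their seats, and no contact was planned or seen. In the last pictures the tape and eraser lie as before. I only saw part of the brush, which looks unmoved.
- **Robot:** the arm ended clear of everything, with the force reading near zero.

**Where checks disagreed**
- **Push distance:** the finger's position implied about 2.4° more turn than the camera showed partway through the push. I went by the camera, and the pawl dropping into its notch bears that out.
- **Tin angles:** my hand-picked readings scatter by about 10°, so they only roughly confirm that the nearest tin is at the pointer.

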